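# Stand the clipboard chart on the easel for the class

### The job

The clipboard with the bar chart lies flat on the teacher's desk: take it up and stand it on the small table easel, clip end up and chart towards the class, the way the easel faces, with its lower edge on the ledge behind the lip, about in the middle, and its back resting flat against the easel's sloped back, so that it stays there by itself. Do not drop it, and do not knock the cake or the other things on the desk about.

Things in the scene. Friction and masses are not known exactly. Their poses are not given: they have to be found in the camera images.
- clipboard_center (a point): middle of the loose wooden clipboard (centre of length, width and thickness): 180 mm long (x), 130 mm wide (y), 9 mm thick (z), about 0.26 kg. x points to its top (clip) end, z straight out of the face with the bar chart. It starts flat on the desk, face up, top end away from the robot. Its back is plain and flat.
- clipboard_clip (a point): middle of the steel clip, half-way up it; axes as the clipboard's. The clip is rigid, fixed on the face: 26 mm along x, 96 to 100 mm along y, standing 21 mm above the face. This point is 43 mm from clipboard_center along x and 15 mm along z; 34 mm of bare board lie between the clip and the top edge.
- clipboard_top (a point): middle of the clipboard's top edge, at mid-thickness; axes as the clipboard's
- clipboard_bottom (a point): middle of the clipboard's lower edge, at mid-thickness; axes as the clipboard's
- easel_seat (a point): goal place: middle of the line where the top of the easel's ledge meets the plane of its back, 38 mm above the desk. Axes: z up, x level towards the class (the way the easel faces), y level along the ledge. The back rises from here at 70 degrees from level, leaning away from the class: up-slope (-0.342, 0, 0.940), outward normal (0.940, 0, 0.342).
- easel: fixed wooden table easel; origin on the desk, 20 mm behind easel_seat; same axes. Back: two converging legs and a cap ending 138 mm up the slope from the seat; a prop runs down behind it to 120 mm behind the origin. Ledge: square to the back, 160 mm long, 20 mm deep along the normal up to a lip 9 mm high, 7 mm thick.
- stand_seat (a point): on the reading stand: middle of the line where the top of its ledge meets its sloped panel, 30 mm above the desk. Axes: z up, x level from the panel's foot to its head (about to the robot's left), y level along the ledge. The panel rises from here at 45 degrees: up-slope (0.707, 0, 0.707), outward normal (-0.707, 0, 0.707) in these axes.
- stand: fixed wooden reading stand, standing side-on to the robot; empty, free for putting the clipboard down; origin on the desk, 65 mm from stand_seat along x; same axes. Panel 150 mm wide, 135 mm long up the slope; ledge square to the panel, 26 mm deep along the normal, then a lip 10 mm high, 6 mm thick. Foot board 170 mm (x) by 150 mm (y).
- cake: cake 150 mm across on a round foil board 190 mm across, 105 mm high with its cherries; origin: middle of the underside; leave alone
- mug: blue mug, 80 mm across, 92 mm high; origin: middle of the underside; leave alone
- duster: blackboard duster, wood on felt, 50 x 130 x 34 mm, long in its y; origin: middle of the underside; leave alone
- marker: blue marker pen with red cap, 132 mm long in its x, 17 mm thick, lying on the desk; origin: middle of the underside; leave alone
- pencil_pot: orange pot 72 mm across, 98 mm high, with pencils up to 190 mm; origin: middle of the underside; leave alone
- chalk_box: blue carton 120 x 85 x 48 mm; origin: middle of the underside; leave alone. (The arm should also clear the fixed book stack, letter trays and globe at the ends of the desk, beyond 0.5 m to either side.)
Mind the look-alikes: they are no part of the job. What is shaped like the part that bears clipboard_center but red is not meant.

How it is judged:
By the outcome, as a careful person would: the job done as asked, in the order asked, and still so for the second after the job is handed in, with the robot touching nothing.
It also fails if it takes over 72 s, if anything falls off the work surface, if the arm or the gripper's body presses on something with over 40 N, if the wrist force passes 120 N, or if a joint passes its speed limit or range.

### The arm

A 6-joint arm with a two-finger parallel gripper is mounted at the origin on the work surface. World frame = base frame: x ahead of the robot, y to its left, z up, the work surface at z = 0. Lengths are in mm, angles in rad, forces in N, time in s.
With the tool pointing down it reaches from about 350 to 875 mm from the base axis. Payload 4.2 kg.
Tool frame: the origin (TCP) lies at the very end of the fingers, on their centre line; the grasp point (between the pads) lies 19 mm behind it (pinch_z is the distance from the TCP to the grasp point, in mm); z points along the fingers, y is the line along which they close (so a half turn about z gives the same grasp; the last joint's range is limited). The gripper opens to 85 mm and grips with 20 to 120 N. Pads are 22 mm wide; open, the fingers measure 114 mm over their backs; the gripper's body (76 mm by 85 mm) begins 54 mm behind the grasp point. The pads swing forward as they close: fully open they stand 13 mm farther back than shut.
Start: joints at [-0.989, 0.385, 0.008, 0, -1.194, -0.259], TCP at [198.28, -592.693, 231.312] pointing down, gripper open.
Joint ranges: [-3.14, 3.14], [-1.21, 2.06], [-1.07, 1.41], [-3.16, 2.05], [-2.99, -0.16], [-3.1, 3.1]. Speed limits (rad/s): [2.79, 2.79, 3.14, 3.14, 3.14, 3.14].

### API

Orientations are given as a unit quaternion [x, y, z, w].
In Python, from bench import * gives the robot as it stands.
- The arm moves only by the tool arm_command, never from a script. Its argument "steps" is one flat list of numbers, 4 for each row, row after row: the shift along the tool's x, y, z in m, then the turn about the tool's z in rad. In form: [tx, ty, tz, roll, tx, ty, tz, roll, ...]. A call has 1 to 20 rows; each row shifts and turns the commanded pose from where the row before left it, along the tool's axes as they then stand; what a row does not reach is not made up. A row lasts 1/8 s, in which the tool goes at most 62.5 mm and 10.7 degrees, less where a joint would pass 70% of its speed; a pose out of reach is approached as far as the arm can. A call with a gripper value outside its range is refused whole. "grip" is the finger opening in m, from 0 to 0.0854, set as the call begins (left out, the last holds). The fingers move at their own pace and stop on an object; the grip force is fixed at half the most. Time passes only in rows, so rows that do not move let the fingers close. It gives the time, the measured TCP pose, the force, the opening and the grip force at its end, in the units of the state.
- read_state(): the state, without advancing time (a new reading comes with each control period).
- get_image(name): name is "side" or "top"; returns the picture (400x640x3 uint8, red, green, blue); there is no depth.
- get_calibration(name): a dict with "camera_matrix" (3x3 intrinsics, pixels), "cam_to_world" (4x4, takes a point from camera to world coordinates). Camera axes: x right, y down, z forward; pixel columns grow to the right and rows downward; lengths in mm; the calibration is good to about 2 mm. A picture is of the moment at which its call begins. get_calibration takes no time and is no camera call.
- job_done(): hands the job in; it is judged then, once.
The state is a dict: "clock": time; "joints": joint angles; "joint_vel": joint speeds; "joint_efforts": joint torques, N m; "position": TCP position; "ee_rot": TCP orientation; "contact_force": force on the tool from outside, world axes, zero at the start; "wrist_torque": the same for the moment, N m; "gripper_width": finger opening in mm; "grasp_force": force on a finger pad.
Only numpy, scipy, OpenCV 4.12 (cv2) and the standard library are available. Lean on these libraries where they do the work, as an engineer would, in place of code of your own. Each camera call takes 0.05 s, during which the arm holds its last target. There are 200 camera calls.

## Working session

There is one attempt and no reset: what is moved stays moved. The work goes in short steps, Python scripts to look and compute and a tool call to move; the robot and the scene stay as the last step left them, time stands still between calls to the robot, and variables do not carry over. Pictures are saved under pics/ and viewed, at most 10 in all, crops included, and the job is handed in when it is done.

Besides the shell and the picture viewer there is one more tool, called after "Request:" as a command line: name --argument value ..., lists and objects as JSON in quotes. arm_command: Moves the arm, as the interface text tells. Its arguments: {"type":"object","properties":{"steps":{"type":"array","items":{"type":"number"}},"grip":{"type":"number"}},"required":["steps"]}

```bash
mkdir -p pics; python3 - <<'E'
from bench import *
import cv2,numpy as np
for n in("top","side"):
    im=get_image(n); cv2.imwrite(f"pics/{n}0.png",im[:,:,::-1]); c=get_calibration(n)
    print(n,np.round(c["camera_matrix"],1).tolist(),np.round(c["cam_to_world"],3).tolist())
print(read_state())
E
```

```text
top [[377.1, 0.0, 314.8], [0.0, 377.1, 202.4], [0.0, 0.0, 1.0]] [[0.025, -0.996, 0.081, 377.089], [-1.0, -0.026, -0.014, -1.899], [0.016, -0.081, -0.997, 1572.187], [0.0, 0.0, 0.0, 1.0]]
side [[368.0, 0.0, 315.6], [0.0, 368.0, 195.1], [0.0, 0.0, 1.0]] [[-0.96, -0.198, 0.197, 289.336], [-0.279, 0.704, -0.653, 763.913], [-0.009, -0.682, -0.731, 927.76], [0.0, 0.0, 0.0, 1.0]]
{'clock': 0.1, 'joints': array([-9.89403332e-01,  3.85507385e-01,  6.77924178e-03, -4.41569543e-04,
       -1.19400798e+00, -2.58634220e-01]), 'joint_vel': array([-0.00162321, -0.00161273,  0.00320221,  0.00028475,  0.00050032,
       -0.00057465]), 'joint_efforts': array([-6.70677819e-04, -3.93319237e+01,  1.88930476e+01,  4.19799507e+00,
       -2.57163905e-03,  1.07451132e-05]), 'position': array([ 198.11634043, -592.22509775,  230.31981887]), 'ee_rot': array([-1.60599368e-01,  9.87019179e-01,  9.69279594e-04, -2.08116645e-04]), 'contact_force': array([ 0.643332  ,  0.1745882 , -0.47136045]), 'wrist_torque': array([-0.03850291, -0.02415692,  0.01489134]), 'grasp_force': 0.0, 'gripper_width': 85.68076482174729}
```

View pics/top0.png

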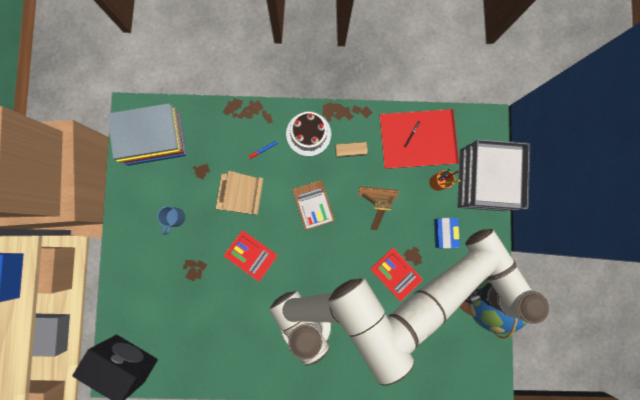

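View pics/side0.png

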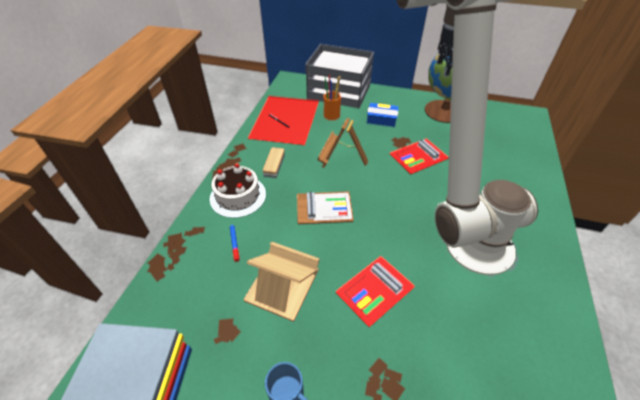

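Top view: clipboard at about (313,205), easel at (379,200) with its prop towards the robot, stand at (240,193). In the side view they are at (325,207), (343,145) and (283,280). The tool can only point down, so the plan is to carry the clipboard by its clip to the reading stand, regrip its top edge there, and take it on to the easel. Next I'll look closer.

```bash
cat > h.py <<'E'
import numpy as np,cv2
from bench import *
def ray(n,u,v):
    c=get_calibration(n);T=np.array(c["cam_to_world"]);d=T[:3,:3]@np.linalg.solve(np.array(c["camera_matrix"]),[u,v,1.]);return T[:3,3],d
def onz(n,u,v,z):
    o,d=ray(n,u,v);return o+d*(z-o[2])/d[2]
def proj(n,p):
    c=get_calibration(n);T=np.array(c["cam_to_world"]);q=np.array(c["camera_matrix"])@(T[:3,:3].T@(np.array(p,float)-T[:3,3]));return q[:2]/q[2]
def two(a,b):
    (o1,d1),(o2,d2)=ray("top",*a),ray("side",*b)
    t=np.linalg.lstsq(np.c_[d1,-d2],o2-o1,rcond=None)[0];p,q=o1+d1*t[0],o2+d2*t[1];return (p+q)/2,np.linalg.norm(p-q)
def crop(im,x0,y0,w,h,k,name):
    c=cv2.resize(im[y0:y0+h,x0:x0+w,::-1],None,fx=k,fy=k,interpolation=cv2.INTER_CUBIC)
    for i in range(0,w,10):cv2.putText(c,str(x0+i) if i%20==0 else"|",(i*k,8),0,.3,(255,255,255))
    for i in range(0,h,10):cv2.putText(c,str(y0+i),(0,i*k+4),0,.3,(255,255,255))
    cv2.imwrite(f"pics/{name}.png",c)
E
python3 - <<'E'
from h import *
t=get_image("top");s=get_image("side")
crop(t,205,165,200,75,4,"tc");crop(s,235,105,145,220,2,"x")
crop(s,238,110,140,105,5,"sc1")
# non-green mask components
for n,im in(("top",t),("side",s)):
    hsv=cv2.cvtColor(im,cv2.COLOR_RGB2HSV)
    m=(~((hsv[...,0]>60)&(hsv[...,0]<95)&(hsv[...,1]>80))).astype(np.uint8)
    k,l,st,ce=cv2.connectedComponentsWithStats(m)
    for i in range(1,k):
        if 150<st[i,4]<3000:
            cn=cv2.findContours((l==i).astype(np.uint8),0,2)[0][0]
            print(n,st[i].tolist(),ce[i].round(1),np.round(cv2.boxPoints(cv2.minAreaRect(cn)),1).tolist())
E
```

```text
top [222, 98, 52, 26, 675] [246.4 109.7] [[221.3000030517578, 115.19999694824219], [224.89999389648438, 94.19999694824219], [276.1000061035156, 102.9000015258789], [272.5, 123.9000015258789]]
top [285, 102, 88, 55, 2321] [317.9 127.3] [[276.29998779296875, 129.0], [346.20001220703125, 76.5999984741211], [373.6000061035156, 113.0999984741211], [303.6000061035156, 165.5]]
top [248, 141, 30, 19, 152] [261.4 150. ] [[246.8000030517578, 154.60000610351562], [275.6000061035156, 140.1999969482422], [278.0, 145.0], [249.1999969482422, 159.39999389648438]]
top [335, 141, 34, 17, 472] [351. 149.] [[334.1000061035156, 143.10000610351562], [367.1000061035156, 140.60000610351562], [368.20001220703125, 154.8000030517578], [335.20001220703125, 157.39999389648438]]
top [192, 163, 19, 17, 197] [201.1 170.6] [[191.39999389648438, 165.60000610351562], [207.60000610351562, 161.60000610351562], [211.5, 176.89999389648438], [195.1999969482422, 180.89999389648438]]
top [215, 170, 49, 46, 1732] [239.1 192.8] [[214.3000030517578, 209.3000030517578], [220.8000030517578, 168.39999389648438], [264.2000122070312
[... 2126 characters left out ...]
82422], [235.1999969482422, 223.5], [240.60000610351562, 261.5], [232.8000030517578, 262.6000061035156]]
side [147, 232, 40, 50, 917] [167.  256.4] [[141.1999969482422, 269.5], [174.0, 227.3000030517578], [193.39999389648438, 242.39999389648438], [160.60000610351562, 284.6000061035156]]
side [213, 318, 28, 27, 482] [226.4 330.8] [[209.8000030517578, 320.5], [237.60000610351562, 315.8999938964844], [241.60000610351562, 339.70001220703125], [213.6999969482422, 344.3999938964844]]
side [365, 358, 40, 42, 1114] [383.7 381.5] [[365.0, 358.0], [404.0, 358.0], [404.0, 399.0], [365.0, 399.0]]
side [265, 362, 43, 38, 1254] [284.3 382.3] [[265.0, 362.0], [307.0, 362.0], [307.0, 399.0], [265.0, 399.0]]
```

View pics/tc.png

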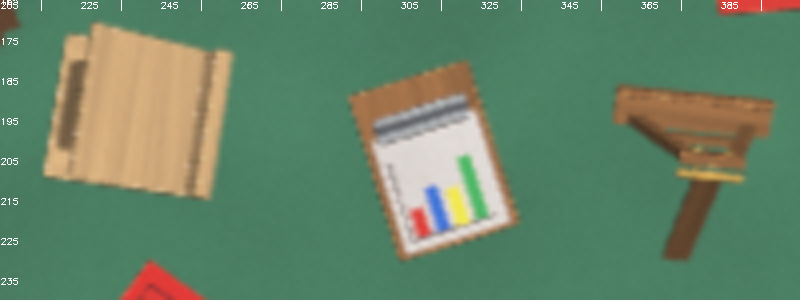

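View pics/sc1.png

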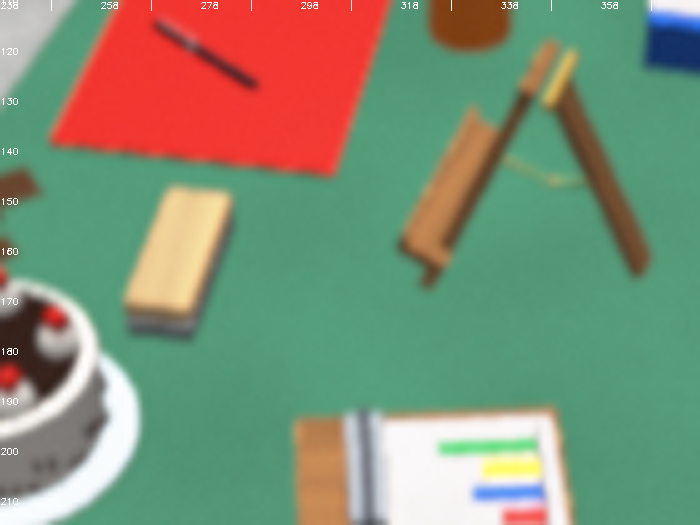

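The crops show the clipboard's corners (top view) at (292.5,188.8), (321.8,180.5), (334.5,220.5) and (306.3,229.5). The stand's lip and ledge are on its right (about 257..263, 178..214) and its head is on the left. The easel's lip is at the top, (359,186.5) to (398.5,190). Now to work out the poses.

```bash
python3 - <<'E'
from h import *
P=lambda x,y:(205+x/4,165+y/4)
c=[onz("top",*P(*q),9) for q in((350,95),(467,62),(518,222),(405,258))]
top=(c[0]+c[1])/2;bot=(c[2]+c[3])/2
print("clipb",np.mean(c,0).round(1),"L",np.linalg.norm(top-bot),"W",np.linalg.norm(c[0]-c[1]),np.linalg.norm(c[2]-c[3]),"yaw",np.degrees(np.arctan2(*(top-bot)[[1,0]])), np.degrees(np.arctan2(*(c[0]-c[1])[[1,0]]))-90,np.degrees(np.arctan2(*(c[3]-c[2])[[1,0]]))-90)
a,b=onz("top",359.25,186.5,55.7),onz("top",398.5,190.25,55.7)
y=(a-b)/np.linalg.norm(a-b);x=np.array([y[1],-y[0],0]);m=(a+b)/2
print("easel len",np.linalg.norm(a-b),"yaw x",np.degrees(np.arctan2(x[1],x[0])),"seat",(m-22.3*x).round(1))
# side check: cap and lip ends
sm=(m-22.3*x);sm[2]=38
for d in((-.342*138,0,.94*138),(22.3,80,17.7),(22.3,-80,17.7)): print("side px",proj("side",sm+d[0]*x+d[1]*y+np.array([0,0,d[2]])).round(1),"top",proj("top",sm+d[0]*x+d[1]*y+np.array([0,0,d[2]])).round(1))
r1,r2=onz("top",*P(232,52),55),onz("top",*P(209,198),55)
h1,h2=onz("top",*P(95,24),125.5),onz("top",*P(72,175),125.5)
print("stand lip",r1.round(1),r2.round(1),np.linalg.norm(r1-r2),"head",h1.round(1),h2.round(1))
d=r1-r2;xx=np.array([-d[1],d[0],0])/np.linalg.norm(d)
print("stand x yaw",np.degrees(np.arctan2(xx[1],xx[0])),"seat from lip",((r1+r2)/2+22*xx).round(1))
s=(r1+r2)/2+22*xx;s[2]=30;yy=np.cross([0,0,1],xx)
for n in("top","side"):
    for w in(-75,75): print(n,[proj(n,s+p[0]*xx+w*yy+np.array([0,0,p[1]])).round(1).tolist() for p in((0,0),(95.5,95.5),(-22.6,22.6))])
im=get_image("side");crop(im,236,235,95,90,6,"sc2")
E
```

```text
clipb [494.5 -19.6   9. ] L 177.03672010404503 W 126.90842471298944 122.83101831775194 yaw 19.561547166963265 17.39722684193626 19.07011443333944
easel len 160.24689563233198 yaw x -3.9552483572841997 seat [ 542.2 -280.2   55.7]
side px [344.5 121.7] top [382.9 203.2]
side px [318.  156.2] top [359.3 186.5]
side px [332.1 130.5] top [398.5 190.2]
stand lip [594.2 189.   55. ] [445.8 206.8  55. ] 149.4546368070786 head [607.8 313.1 125.5] [461.3 328.7 125.5]
stand x yaw 83.18398050039806 seat from lip [522.6 219.7  55. ]
top [[258.5, 178.0], [230.7, 170.9], [263.2, 178.0]]
top [[252.7, 214.1], [224.3, 209.3], [257.5, 214.6]]
side [[270.4, 250.6], [249.3, 257.9], [273.2, 240.2]]
side [[317.5, 267.7], [302.3, 277.7], [320.6, 256.9]]
```

View pics/sc2.png

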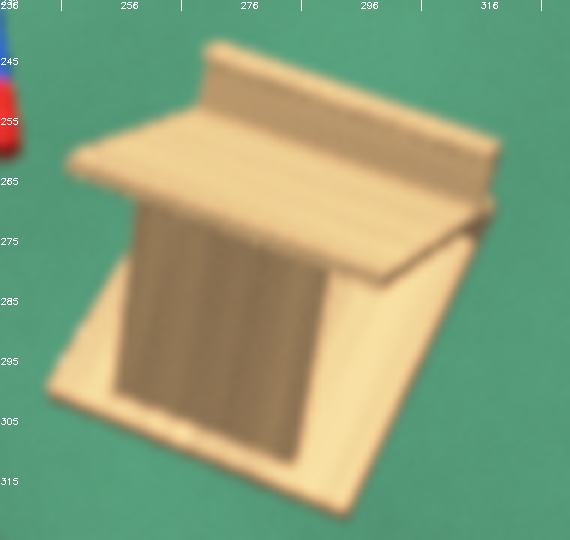

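The checks agree: clipboard 177×125 mm (180×130 true), easel ledge 160 mm, and the stand's panel width 149 mm. I'm moving above the clip.

Request:
arm_command --steps '[-0.036,0.032,0,0,-0.036,0.032,0,0,-0.036,0.032,0,0,-0.036,0.032,0,0,-0.036,0.032,0,0,-0.036,0.032,0,0,-0.036,0.032,0,0,-0.036,0.032,0,0,-0.036,0.032,0,0,-0.036,0.032,0,0,-0.036,0.032,0,0,-0.036,0.032,0,0,-0.036,0.032,0,0,-0.037,0.033,0,0]'

```text
clock: 2.0
position: [535.3, -5.2, 231.4]
ee_rot: [-0.161, 0.987, 0.0, 0.0]
contact_force: [0.4, -0.4, 0.3]
gripper_width: 85.8
grasp_force: 0.0
```

Request:
arm_command --steps '[0,0,0,0.175,0,0,0,0.175,0,0,0,0.175,0,0,0,0.175,0,0,0,0.175,0,0,0,0.175,0,0,0,0.175,0,0,0,0.175,0,0,0,0.17,0,0,0,0]'

```text
clock: 3.25
position: [535.4, -9.2, 231.2]
ee_rot: [0.583, 0.813, 0.001, -0.002]
contact_force: [0.6, 0.5, 0.6]
gripper_width: 85.2
grasp_force: 0.0
```

```bash
cat >> h.py <<'E'
def axes():
    s=read_state();x,y,z,w=s["ee_rot"]
    from scipy.spatial.transform import Rotation as R
    return s,R.from_quat(s["ee_rot"]).as_matrix()
def info(target=None):
    s,M=axes();print("t",round(s["clock"],2),"pos",s["position"].round(1),"psi",np.degrees(np.arctan2(M[1,1],M[0,1])).round(2),"j",s["joints"].round(2),"F",s["contact_force"].round(1),"W",round(s["gripper_width"],1),"G",round(s["grasp_force"],1))
    print("x",M[:,0].round(3),"y",M[:,1].round(3))
    if target is not None: print("tool delta",(M.T@(np.array(target)-s["position"])).round(1))
E
python3 - <<'E'
from h import *
y=np.radians(18.7);c=np.array([494.5,-19.6,0]);b=np.array([np.cos(y),np.sin(y),0])
info(c+43*b+[0,0,11])
print("clip top by ray",onz("top",310.25,194.75,30),c+43*b, "side centre pred",proj("side",c+[0,0,7]))
im=get_image("side");crop(im,250,130,125,100,6,"g1")
E
```

```text
t 3.25 pos [535.4  -9.2 231.2] psi 18.73 j [ 0.28  0.23 -0.21 -0.   -1.13 -3.1 ] F [0.6 0.5 0.6] W 85.2 G 0.0
x [-0.321  0.947  0.004] y [0.947 0.321 0.   ]
tool delta [  2.4   0.9 220.2]
clip top by ray [533.67171548  -4.01065884  30.        ] [535.23004194  -5.8136414    0.        ] side centre pred [324.76763333 206.03392044]
```

View pics/g1.png

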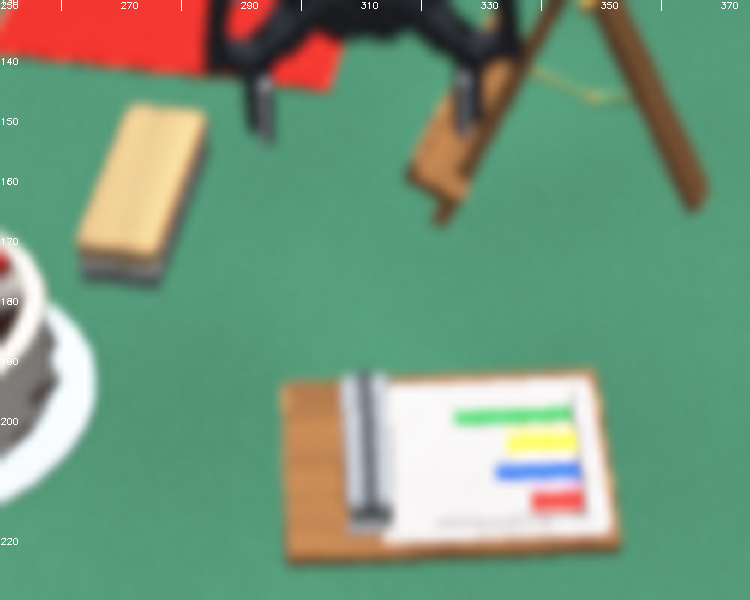

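The side view shows the open gripper above the clip at about (300,140), with the clip at (311,205). Joint 6 is at its limit in this orientation, so I'm taking the half-turn grasp.

Request:
arm_command --steps '[0,0,0.005,-0.1745,0,0,0.005,-0.1745,0,0,0.005,-0.1745,0,0,0.005,-0.1745,0,0,0.005,-0.1745,0,0,0.005,-0.1745,0,0,0.005,-0.1745,0,0,0.005,-0.1745,0,0,0.005,-0.1745,0,0,0.005,-0.1745,0,0,0.005,-0.1745,0,0,0.005,-0.1745,0,0,0.005,-0.1745,0,0,0.005,-0.1745,0,0,0.005,-0.1745,0,0,0.005,-0.1745,0,0,0.005,-0.1745,0,0,0.005,-0.1745,0,0,0,0]' --grip 0.055

```text
clock: 5.68
position: [535.1, -8.8, 141.0]
ee_rot: [0.812, -0.584, -0.002, -0.001]
contact_force: [-0.7, -0.8, -0.6]
gripper_width: 54.9
grasp_force: 0.0
```

```bash
python3 -c "
from h import *
info([534.5,-5,10.5])"
```

```text
t 5.67 pos [535.1  -8.8 141. ] psi -161.42 j [ 0.28  0.32 -0.34 -0.   -0.92  0.04] F [-0.7 -0.8 -0.6] W 54.9 G 0.0
x [ 0.319 -0.948 -0.004] y [-0.948 -0.319  0.001]
tool delta [ -3.3  -0.8 130.5]
```

Request:
arm_command --steps '[-0.003,-0.001,0.025,0,0,0,0.03,0,0,0,0.03,0,0,0,0.02,0,0,0,0.015,0,0,0,0.01,0,0,0,0,0]'

```text
clock: 6.55
position: [535.1, -5.2, 11.0]
ee_rot: [0.812, -0.583, -0.002, -0.001]
contact_force: [0.0, 0.4, 0.9]
gripper_width: 55.0
grasp_force: 0.0
```

Request:
arm_command --steps '[0,0,0,0,0,0,0,0,0,0,0,0,0,0,0,0,0,0,0,0,0,0,0,0]' --grip 0.01

```text
clock: 7.3
position: [536.0, -4.9, 12.4]
ee_rot: [0.813, -0.583, -0.001, -0.002]
contact_force: [-1.0, 1.3, 5.7]
gripper_width: 24.7
grasp_force: 61.2
```

Request:
arm_command --steps '[0,0,-0.01,0,0,0,-0.02,0,0,0,-0.03,0,0,0,-0.03,0,0,0,-0.03,0,0,0,-0.03,0,0,0,-0.03,0,0,0,-0.02,0,0,0,0,0]'

```text
clock: 8.43
position: [535.8, -5.7, 212.7]
ee_rot: [0.813, -0.583, -0.001, -0.003]
contact_force: [-0.1, 0.3, -2.2]
gripper_width: 24.7
grasp_force: 60.1
```

Request:
arm_command --steps '[-0.02,-0.0066,0,0,-0.032,-0.0106,0,0,-0.04,-0.0133,0,0,-0.04,-0.0133,0,0,-0.04,-0.0133,0,0,-0.04,-0.0133,0,0,-0.04,-0.0133,0,0,-0.036,-0.012,0,0,-0.02,-0.0066,0,0,-0.013,-0.0041,0,0]'

```text
clock: 9.68
position: [532.6, 332.6, 211.2]
ee_rot: [0.813, -0.583, -0.002, 0.0]
contact_force: [0.6, -0.6, -2.5]
gripper_width: 24.4
grasp_force: 60.1
```

Request:
arm_command --steps '[0,0,0,-0.1,0,0,0,-0.14,0,0,0,-0.14,0,0,0,-0.14,0,0,0,-0.14,0,0,0,-0.14,0,0,0,-0.14,0,0,0,-0.12,0,0,0,-0.073,0,0,0,0]'

```text
clock: 10.92
position: [533.1, 331.4, 212.2]
ee_rot: [0.998, -0.057, -0.001, -0.002]
contact_force: [0.1, 0.8, -2.4]
gripper_width: 24.6
grasp_force: 60.1
```

```bash
python3 - <<'E'
from h import *
info([534.5,333.3,140])
im=get_image("side");crop(im,200,200,160,120,5,"g2")
im=get_image("top");cv2.imwrite("pics/t2.png",im[:,:,::-1])
E
```

```text
t 10.93 pos [533.1 331.4 212.2] psi -96.49 j [ 0.81  0.4  -0.01 -0.   -1.16  0.65] F [ 0.1  0.8 -2.4] W 24.6 G 60.1
x [ 0.994 -0.113 -0.002] y [-0.113 -0.994 -0.003]
tool delta [ 1.3 -1.9 72.2]
```

View pics/g2.png

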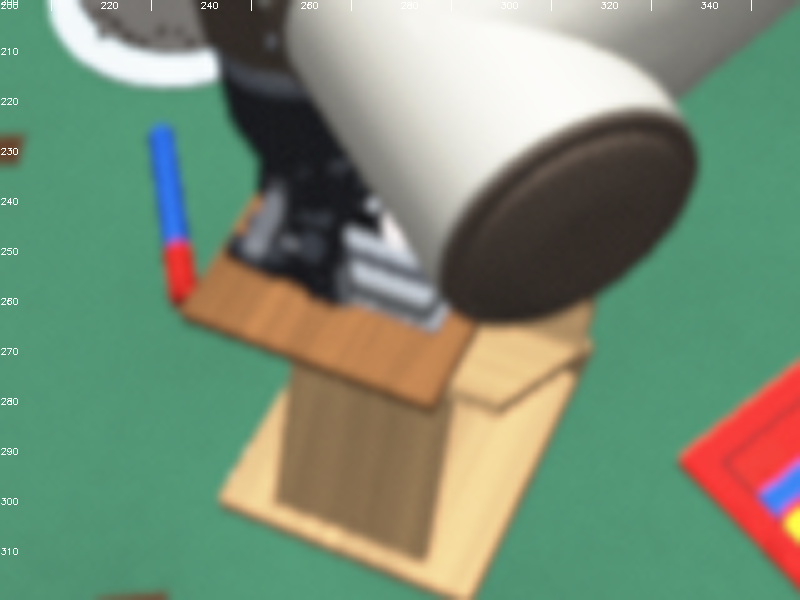

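The clipboard is held level over the stand, with its top edge overhanging the head at about (210-288, 265-280). I'm lowering it onto the panel head.

Request:
arm_command --steps '[0.001,-0.002,0.02,0,0,0,0.02,0,0,0,0.015,0,0,0,0.008,0,0,0,0.004,0,0,0,0,0]'

```text
clock: 11.78
position: [534.5, 334.5, 145.7]
ee_rot: [0.998, -0.056, -0.0, -0.002]
contact_force: [-0.1, 0.1, -1.7]
gripper_width: 24.7
grasp_force: 60.1
```

Request:
arm_command --steps '[0,0,0.003,0,0,0,0,0]'

```text
clock: 12.02
position: [534.3, 334.4, 142.7]
ee_rot: [0.998, -0.056, -0.001, -0.002]
contact_force: [0.4, 0.2, -1.7]
gripper_width: 24.4
grasp_force: 60.1
```

Request:
arm_command --steps '[0,0,0.003,0,0,0,0,0]'

```text
clock: 12.28
position: [534.2, 334.3, 139.3]
ee_rot: [0.998, -0.056, -0.001, -0.002]
contact_force: [-0.0, -0.1, -3.1]
gripper_width: 24.7
grasp_force: 60.1
```

Request:
arm_command --steps '[0,0,0.002,0,0,0,0,0]'

```text
clock: 12.52
position: [534.5, 334.5, 137.9]
ee_rot: [0.998, -0.055, -0.0, -0.002]
contact_force: [-1.1, -0.1, -1.0]
gripper_width: 24.6
grasp_force: 60.3
```

Request:
arm_command --steps '[0,0,0.002,0,0,0,0,0]'

```text
clock: 12.78
position: [534.6, 334.6, 137.7]
ee_rot: [0.998, -0.055, 0.0, -0.002]
contact_force: [-3.0, -1.7, 6.9]
gripper_width: 24.2
grasp_force: 61.3
```

Contact is at TCP z ≈ 138, as predicted. I'll open to a loose cage and then raise the hand slowly, so the fingertip over the top strip lets the board tilt down gently.

Request:
arm_command --steps '[0,0,-0.001,0,0,0,0,0,0,0,0,0,0,0,0,0]' --grip 0.036

```text
clock: 13.28
position: [534.6, 334.7, 136.5]
ee_rot: [0.998, -0.055, -0.0, -0.002]
contact_force: [0.8, 0.3, 0.9]
gripper_width: 36.1
grasp_force: 0.6
```

Request:
arm_command --steps '[0,0,-0.0025,0,0,0.001,-0.0025,0,0,0.001,-0.0025,0,0,0.001,-0.0025,0,0,0.001,-0.0025,0,0,0.001,-0.0025,0,0,0.001,-0.0025,0,0,0.001,-0.0025,0]'

```text
clock: 14.28
position: [533.8, 327.5, 157.1]
ee_rot: [0.998, -0.055, -0.0, -0.002]
contact_force: [0.1, -0.4, 1.1]
gripper_width: 35.8
grasp_force: 0.4
```

```bash
python3 - <<'E'
from h import *
info()
im=get_image("side");crop(im,200,190,160,120,5,"g3")
E
```

```text
t 14.28 pos [533.8 327.5 157.1] psi -96.36 j [ 0.81  0.44 -0.09 -0.   -1.03  0.65] F [ 0.1 -0.4  1.1] W 35.8 G 0.4
x [ 0.994 -0.111 -0.001] y [-0.111 -0.994 -0.004]
```

View pics/g3.png

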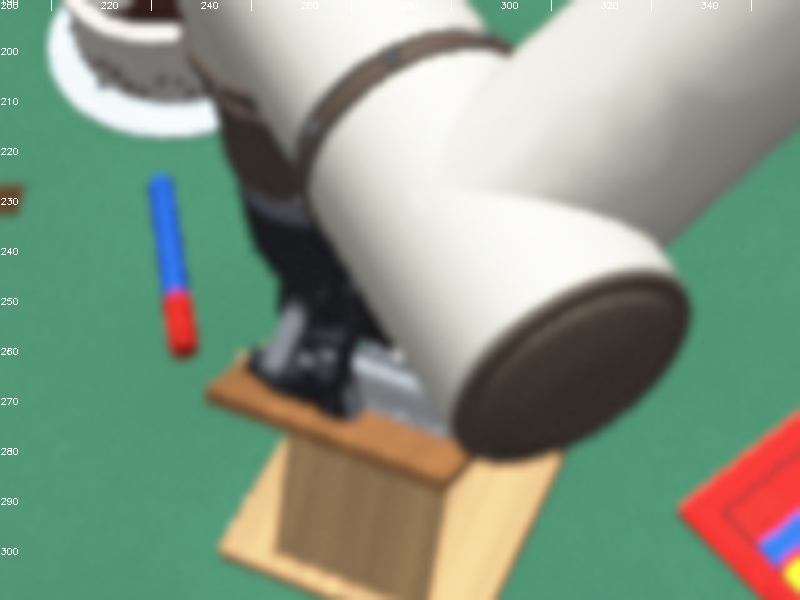

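The board is tilting under the finger's control. Its top strip is now foreshortened, with the edge running (212,268) to (288,285). I'm continuing.

Request:
arm_command --steps '[0,0.001,-0.0025,0,0,0.001,-0.0025,0,0,0.001,-0.0025,0,0,0.001,-0.0025,0,0,0.001,-0.0025,0,0,0.001,-0.0025,0,0,0.001,-0.0025,0,0,0.001,-0.0025,0,0,0.001,-0.0025,0,0,0,-0.0025,0,0,0,-0.0025,0,0,0,-0.0025,0]'

```text
clock: 15.82
position: [532.6, 318.4, 186.7]
ee_rot: [0.998, -0.055, -0.001, -0.002]
contact_force: [0.7, 0.9, 0.2]
gripper_width: 35.8
grasp_force: 0.0
```

Request:
arm_command --steps '[0,0,-0.02,0,0,0,-0.04,0,0,0,-0.04,0.17,0,0,-0.02,0.17,0,0,0,0.17,0,0,0,0.17,0,0,0,0.17,0,0,0,0.17,0,0,0,0.17,0,0,0,0.17,0,0,0,0.17,0,0,0,0.04]' --grip 0.05

```text
clock: 17.32
position: [532.7, 317.9, 306.5]
ee_rot: [-0.666, 0.746, 0.002, 0.001]
contact_force: [0.5, 0.6, 0.1]
gripper_width: 50.2
grasp_force: 0.0
```

```bash
python3 - <<'E'
from h import *
info()
t=get_image("top");s=get_image("side");crop(t,200,160,80,70,5,"a");crop(s,225,225,110,100,5,"b")
a,b=cv2.imread("pics/a.png"),cv2.imread("pics/b.png");h=max(a.shape[0],b.shape[0])
a=cv2.copyMakeBorder(a,0,h-a.shape[0],0,0,0)
j=np.hstack([a,b]);print(j.shape);cv2.imwrite("pics/s1.png",cv2.resize(j,(800,int(j.shape[0]*800/j.shape[1]))))
E
```

```text
t 17.32 pos [532.7 317.9 306.5] psi 173.56 j [ 0.8   0.34  0.12 -0.   -1.36 -0.91] F [0.5 0.6 0.1] W 50.2 G 0.0
x [-0.112 -0.994 -0.003] y [-0.994  0.112  0.002]
(500, 950, 3)
```

View pics/s1.png

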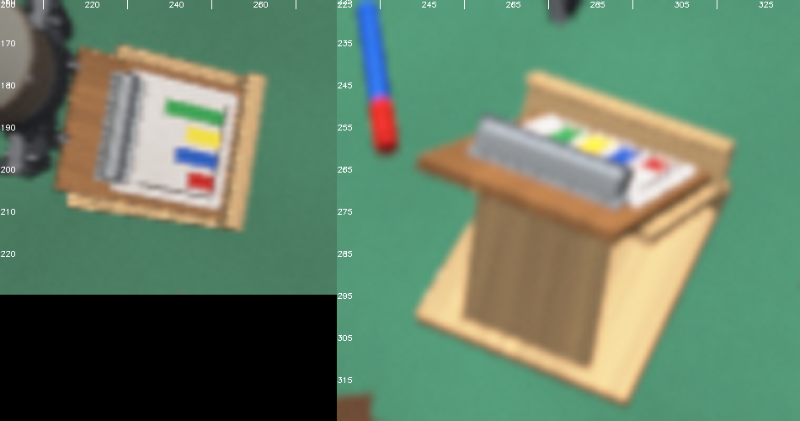

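The clipboard rests on the stand with its lower edge at the ledge. Its top edge runs (219,172) to (213.5,205) in the top view, and (244,264) to (290,282) in the side view. I'm triangulating that edge.

```bash
python3 - <<'E'
from h import *
a,ea=two((219,171.9),(244,264));b,eb=two((213.5,205.1),(290.3,282));print(a.round(1),ea,b.round(1),eb,(a+b)/2,np.linalg.norm(a-b))
y=np.radians(83.6);xs=np.array([np.cos(y),np.sin(y),0])
S=np.array([522,223.5,30]);n=np.array([0,0,1.])
for s,nn in((180,0),(180,9),(180,4.5)): print((S+xs*.7071*(s-nn)+n*.7071*(s+nn)).round(1))
for s,nn,w in((180,0,65),(180,0,-65)):
    p=S+xs*.7071*(s-nn)+n*.7071*(s+nn)+w*np.cross(n,xs);print(p.round(1),proj("top",p).round(1),proj("side",p).round(1))
E
```

```text
[599.9 343.3 156.9] 3.1525019838664337 [474.5 358.4 155.9] 4.492432784881391 [537.19110822 350.83126114 156.40004322] 126.2758057759048
[536.2 350.  157.3]
[535.5 343.7 163.6]
[535.8 346.8 160.5]
[471.6 357.2 157.3] [213.6 205.3] [292.5 281.7]
[600.8 342.7 157.3] [219.  171.2] [244.4 263.7]
```

The edge is within about 1 mm of where a properly seated board would put it. Turning the hand, opening it to 30 mm, and moving above the top strip.

Request:
arm_command --steps '[0,0,0.01,0.174,0,0,0.01,0.174,0,0,0.01,0.174,0,0,0.01,0.174,0,0,0.01,0.174,0,0,0.01,0.174,0,0,0.01,0.174,0,0,0.01,0.174,0,0,0.01,0.174,0,0,0,0]' --grip 0.03

```text
clock: 18.68
position: [532.3, 318.0, 215.7]
ee_rot: [0.051, 0.999, 0.001, -0.001]
contact_force: [-0.1, -0.8, 0.2]
gripper_width: 30.4
grasp_force: 0.0
```

```bash
python3 -c "
from h import *
info([535.5,340.8,149])"
```

```text
t 18.68 pos [532.3 318.  215.7] psi 84.1 j [ 0.8   0.39 -0.03 -0.   -1.16 -2.47] F [-0.1 -0.8  0.2] W 30.4 G 0.0
x [-0.995  0.103  0.003] y [0.103 0.995 0.002]
tool delta [-1.1 22.9 66.7]
```

Request:
arm_command --steps '[-0.001,0.012,0.01,0,0,0.011,0.02,0,0,0,0.018,0,0,0,0.008,0,0,0,0.005,0,0,0,0.003,0,0,0,0.003,0,0,0,0,0]'

```text
clock: 19.68
position: [536.0, 341.2, 149.7]
ee_rot: [0.053, 0.999, 0.002, -0.001]
contact_force: [0.3, 0.3, 0.6]
gripper_width: 29.9
grasp_force: 0.0
```

Request:
arm_command --steps '[0,0,0,0,0,0,0,0,0,0,0,0]' --grip 0.021

```text
clock: 20.05
position: [536.3, 341.8, 150.0]
ee_rot: [0.053, 0.999, 0.002, -0.0]
contact_force: [-0.2, 1.8, 0.3]
gripper_width: 21.1
grasp_force: 0.9
```

Request:
arm_command --steps '[0,-0.006,-0.005,0,0,-0.006,-0.004,0,0,-0.006,-0.004,0,0,-0.0065,-0.0035,0,0,-0.0065,-0.003,0,0,-0.0065,-0.003,0]'

```text
clock: 20.8
position: [531.7, 302.9, 171.8]
ee_rot: [0.053, 0.999, 0.001, -0.001]
contact_force: [0.9, 1.7, 1.5]
gripper_width: 21.0
grasp_force: 0.5
```

Request:
arm_command --steps '[0,-0.007,-0.0025,0,0,-0.007,-0.002,0,0,-0.007,-0.0025,0,0,-0.0075,-0.002,0]'

```text
clock: 21.3
position: [528.9, 274.8, 180.8]
ee_rot: [0.053, 0.999, 0.002, -0.001]
contact_force: [-0.2, 1.4, 0.8]
gripper_width: 21.3
grasp_force: 0.3
```

```bash
python3 -c "
from h import *
info()
s=get_image('side');t=get_image('top')
# visible wood/brown board pixels: report the clipboard chart colours
for n,im in(('side',s),('top',t)):
    h=cv2.cvtColor(im,cv2.COLOR_RGB2HSV)
    for nm,lo,hi in(('green',(50,140,120),(65,255,255)),('yellow',(25,120,150),(32,255,255)),('white',(0,0,200),(180,25,255))):
        m=cv2.inRange(h,lo,hi)[160:330,190:350];k,l,st,ce=cv2.connectedComponentsWithStats(m);print(n,nm,[(st[i].tolist(),(ce[i]+[190,160]).round(1).tolist()) for i in range(1,k) if st[i,4]>12])
"
```

```text
t 21.3 pos [528.9 274.8 180.8] psi 83.95 j [ 0.75  0.38 -0.14 -0.   -1.06 -2.42] F [-0.2  1.4  0.8] W 21.3 G 0.3
x [-0.994  0.105  0.002] y [0.105 0.994 0.003]
side green []
side yellow []
side white [([1, 0, 24, 20, 265], [201.3, 166.6]), ([70, 0, 44, 18, 410], [278.9, 165.2]), ([85, 0, 75, 66, 2570], [309.8, 188.8]), ([20, 15, 48, 42, 524], [230.5, 203.0]), ([98, 77, 5, 5, 17], [289.8, 239.1])]
top green []
top yellow [([45, 87, 8, 6, 25], [238.5, 249.6])]
top white [([0, 21, 22, 27, 329], [197.1, 194.3]), ([0, 66, 26, 47, 583], [199.1, 253.2]), ([11, 108, 35, 37, 735], [216.9, 284.9]), ([30, 139, 22, 25, 317], [230.1, 310.1]), ([92, 142, 48, 28, 425], [303.5, 312.0]), ([37, 149, 44, 21, 460], [248.8, 322.4]), ([124, 161, 9, 9, 21], [318.0, 325.5])]
```

A steady force of about 1.5 N in +y shows the board leaning on the finger as expected. Continuing upright, then closing.

Request:
arm_command --steps '[0,-0.0075,-0.002,0,0,-0.0075,-0.0015,0,0,-0.0075,-0.001,0,0,-0.0075,-0.0005,0,0,-0.007,-0.001,0,0,0,0,0]'

```text
clock: 22.15
position: [525.1, 238.1, 186.8]
ee_rot: [0.053, 0.999, 0.002, -0.001]
contact_force: [-0.5, 0.2, 0.2]
gripper_width: 20.7
grasp_force: 0.0
```

Request:
arm_command --steps '[0,0,0,0,0,0,0,0]' --grip 0.015

```text
clock: 22.4
position: [525.2, 238.9, 186.6]
ee_rot: [0.053, 0.999, 0.002, -0.001]
contact_force: [0.5, 0.1, 0.5]
gripper_width: 15.2
grasp_force: 0.0
```

Request:
arm_command --steps '[0,0,0,0,0,0,0,0,0,0,0,0,0,0,0,0]' --grip 0.002

```text
clock: 22.9
position: [524.6, 235.8, 186.9]
ee_rot: [0.053, 0.999, -0.002, -0.002]
contact_force: [0.5, -6.9, 2.8]
gripper_width: 8.6
grasp_force: 58.2
```

Request:
arm_command --steps '[0,0,-0.01,0,0,0,-0.02,0,0,0,-0.03,0,0,0,-0.03,0,0,0,-0.03,0,0,0,-0.03,0,0,0,-0.02,0,0,0,0,0]'

```text
clock: 23.9
position: [525.8, 239.0, 358.1]
ee_rot: [0.053, 0.999, 0.003, 0.001]
contact_force: [0.5, 0.3, -1.9]
gripper_width: 8.1
grasp_force: 58.5
```

Gripped (8.5 mm opening) and lifted. Turning the face towards the class, then moving over the easel.

Request:
arm_command --steps '[0,0,0,-0.1,0,0,0,-0.16,0,0,0,-0.17,0,0,0,-0.17,0,0,0,-0.17,0,0,0,-0.17,0,0,0,-0.17,0,0,0,-0.17,0,0,0,-0.16,0,0,0,-0.12,0,0,0,-0.046,0,0,0,0]'

```text
clock: 25.4
position: [524.9, 238.2, 355.0]
ee_rot: [-0.682, 0.732, 0.002, -0.0]
contact_force: [-0.3, 0.5, -2.0]
gripper_width: 7.7
grasp_force: 58.5
```

Request:
arm_command --steps '[0.02,-0.002,0,0,0.035,-0.004,0,0,0.045,-0.005,0,0,0.045,-0.005,0,0,0.045,-0.005,0,0,0.045,-0.005,0,0,0.045,-0.005,0,0,0.045,-0.005,0,0,0.045,-0.005,0,0,0.045,-0.005,0,0,0.04,-0.004,0,0,0.03,-0.003,0,0,0.02,-0.002,0,0,0.01,-0.001,0,0,0,0,0,0]'

```text
clock: 27.28
position: [544.9, -279.7, 354.6]
ee_rot: [-0.682, 0.732, 0.002, 0.001]
contact_force: [-0.3, 0.2, -2.0]
gripper_width: 8.2
grasp_force: 58.5
```

```bash
python3 -c "
from h import *
info([546,-279.3,300])
s=get_image('side');crop(s,290,40,100,150,5,'last_side')
t=get_image('top');crop(t,340,160,90,80,5,'last_top')
a,b=cv2.imread('pics/last_side.png'),cv2.imread('pics/last_top.png')
a=a[:600];b=cv2.copyMakeBorder(b,0,a.shape[0]-b.shape[0],0,0,0)
j=np.hstack([a,b])[:,:950];print(j.shape);cv2.imwrite('pics/p10.png',cv2.resize(j,None,fx=.8,fy=.8))
"
```

```text
t 27.27 pos [ 544.9 -279.7  354.6] psi 175.94 j [-0.21  0.31  0.2  -0.   -1.46  0.14] F [-0.3  0.2 -2. ] W 8.2 G 58.5
x [-0.071 -0.997 -0.004] y [-0.997  0.071  0.002]
tool delta [-0.2 -1.1 54.6]
(600, 950, 3)
```

Request:
arm_command --steps '[0,-0.001,0.02,0,0,0,0.025,0,0,0,0.025,0,0,0,0.02,0,0,0,0.01,0,0,0,0,0]'

```text
clock: 28.12
position: [545.9, -278.7, 254.6]
ee_rot: [-0.682, 0.731, 0.002, 0.001]
contact_force: [0.5, 0.3, -2.1]
gripper_width: 8.1
grasp_force: 58.5
```

```bash
python3 -c "
from h import *
info()
s=get_image('side');crop(s,300,70,80,105,5,'last_side')
t=get_image('top');crop(t,340,160,80,80,5,'last_top')
a,b=cv2.imread('pics/last_side.png'),cv2.imread('pics/last_top.png')
b=cv2.copyMakeBorder(b,0,a.shape[0]-b.shape[0],0,0,0)
cv2.imwrite('pics/p11.png',np.hstack([a,b]))
S=np.array([542,-279,38]);xe=np.array([.9976,-.0698,0]);ye=np.array([.0698,.9976,0]);z=np.array([0,0,1])
for w in(65,-65):
  for h in(95,100,105): print(w,h,proj('side',S+4*xe+w*ye+z*(h-38)).round(1))
print('lip',[proj('side',S+22.3*xe+w*ye+z*17.7).round(1) for w in(80,-80)])
"
```

```text
t 28.12 pos [ 545.9 -278.7  254.6] psi 176.02 j [-0.21  0.35  0.02 -0.   -1.24  0.14] F [ 0.5  0.3 -2.1] W 8.1 G 58.5
x [-0.069 -0.998 -0.004] y [-0.998  0.069  0.002]
65 95 [324.2 146.4]
65 100 [324.2 145.3]
65 105 [324.2 144.2]
-65 95 [335.6 125.6]
-65 100 [335.7 124.5]
-65 105 [335.7 123.4]
lip [array([317.9, 156.4]), array([332. , 130.7])]
```

View pics/p11.png

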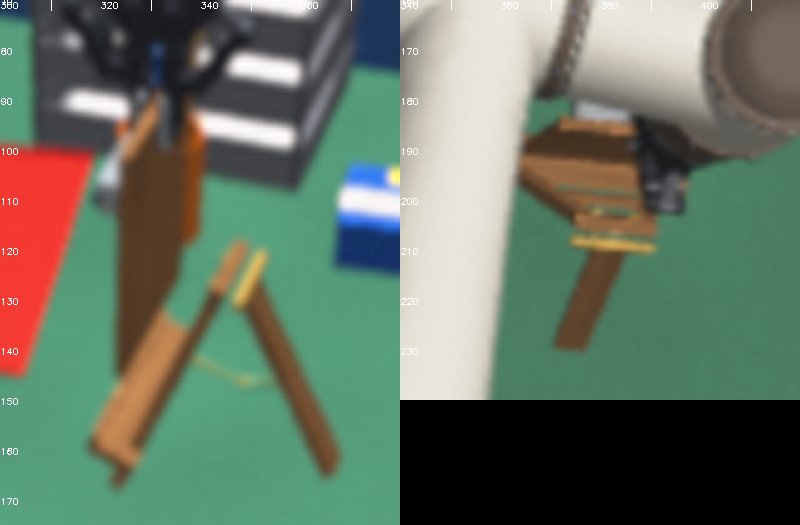

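In the side view the board hangs upright over the ledge with its clip towards the class. Its near bottom corner is at (324,145), matching a bottom height of about 100 mm and x = 4 mm in front of the seat. I'm lowering it onto the ledge.

Request:
arm_command --steps '[0,0,0.015,0,0,0,0.015,0,0,0,0.01,0,0,0,0.008,0,0,0,0.004,0,0,0,0,0]'

```text
clock: 28.98
position: [545.9, -279.2, 202.6]
ee_rot: [-0.682, 0.732, 0.002, 0.001]
contact_force: [-0.5, 0.1, -1.8]
gripper_width: 7.9
grasp_force: 58.4
```

Request:
arm_command --steps '[0,0,0.003,0,0,0,0,0]'

```text
clock: 29.22
position: [545.9, -279.0, 199.8]
ee_rot: [-0.682, 0.732, 0.002, 0.001]
contact_force: [0.3, 0.4, -2.1]
gripper_width: 7.9
grasp_force: 58.5
```

Request:
arm_command --steps '[0,0,0.003,0,0,0,0,0]'

```text
clock: 29.48
position: [545.7, -279.0, 196.5]
ee_rot: [-0.682, 0.732, 0.002, 0.001]
contact_force: [0.2, -0.3, -2.1]
gripper_width: 7.4
grasp_force: 58.5
```

Request:
arm_command --steps '[0,0,0.003,0,0,0,0,0]'

```text
clock: 29.72
position: [546.4, -279.3, 194.6]
ee_rot: [-0.682, 0.731, 0.001, 0.001]
contact_force: [0.6, 0.3, 1.2]
gripper_width: 7.9
grasp_force: 59.5
```

Request:
arm_command --steps '[0,0,0.002,0,0,0,0,0]'

```text
clock: 29.98
position: [546.8, -279.3, 194.5]
ee_rot: [-0.682, 0.731, -0.0, 0.001]
contact_force: [-0.9, 2.8, 7.9]
gripper_width: 7.5
grasp_force: 60.5
```

Request:
arm_command --steps '[0,0,0.002,0,0,0,0,0]'

```text
clock: 30.22
position: [547.1, -279.4, 194.5]
ee_rot: [-0.682, 0.731, -0.001, 0.002]
contact_force: [-2.8, 4.1, 14.8]
gripper_width: 8.2
grasp_force: 61.5
```

It touches at TCP z = 194.5, as predicted. Loosening to 22 mm, then letting it lean back slowly with the hand.

Request:
arm_command --steps '[0,0,-0.004,0,0,0,0,0]'

```text
clock: 30.48
position: [546.2, -279.1, 194.5]
ee_rot: [-0.682, 0.731, 0.001, 0.001]
contact_force: [-0.5, 2.4, 3.5]
gripper_width: 8.2
grasp_force: 60.0
```

Request:
arm_command --steps '[0,0,0,0,0,0,0,0,0,0,0,0]' --grip 0.022

```text
clock: 30.85
position: [545.7, -279.1, 193.3]
ee_rot: [-0.682, 0.732, 0.002, 0.001]
contact_force: [-1.1, 0.4, -0.3]
gripper_width: 21.9
grasp_force: 0.0
```

Request:
arm_command --steps '[0,0.003,0,0,0,0.003,0,0,0,0.003,0,0,0,0.003,0,0,0,0.003,0,0,0,0.003,0,0,0,0.003,0,0,0,0.003,0,0,0,0.003,0,0,0,0.003,0,0,0,0.003,0,0,0,0.003,0,0]'

```text
clock: 32.35
position: [509.7, -276.5, 193.8]
ee_rot: [-0.682, 0.732, 0.002, 0.001]
contact_force: [-0.3, 0.0, -0.4]
gripper_width: 22.0
grasp_force: 0.1
```

Request:
arm_command --steps '[0,0.003,0.001,0,0,0.003,0.001,0,0,0.003,0,0,0,0.003,0,0,0,0.003,0,0,0,0,0,0]'

```text
clock: 33.1
position: [494.8, -275.5, 191.9]
ee_rot: [-0.682, 0.732, 0.002, 0.001]
contact_force: [-0.3, 0.3, -0.1]
gripper_width: 22.3
grasp_force: 0.2
```

Request:
arm_command --steps '[0,0.003,0,0,0,0.002,0,0,0,0,0,0]'

```text
clock: 33.48
position: [490.0, -275.2, 192.0]
ee_rot: [-0.682, 0.732, 0.001, 0.001]
contact_force: [-0.5, -0.5, 0.5]
gripper_width: 21.9
grasp_force: 0.0
```

Request:
arm_command --steps '[0,0.002,0,0,0,0.002,0,0,0,0,0,0]'

```text
clock: 33.85
position: [485.9, -274.8, 191.9]
ee_rot: [-0.682, 0.732, 0.002, 0.001]
contact_force: [0.6, -0.1, -0.7]
gripper_width: 21.7
grasp_force: 0.0
```

Request:
arm_command --steps '[0,0.002,0,0,0,0.001,0,0,0,0,0,0]'

```text
clock: 34.22
position: [483.4, -274.7, 192.1]
ee_rot: [-0.682, 0.731, 0.001, 0.001]
contact_force: [2.2, 0.3, -0.7]
gripper_width: 21.9
grasp_force: 0.7
```

Request:
arm_command --steps '[0,0.002,0,0,0,0,0,0]'

```text
clock: 34.48
position: [482.1, -274.6, 192.3]
ee_rot: [-0.682, 0.731, 0.001, 0.002]
contact_force: [5.0, -0.9, -0.5]
gripper_width: 22.3
grasp_force: 1.8
```

```bash
python3 -c "
from h import *
info()
s=get_image('side');t=get_image('top')
for n,im,(x0,y0,w,h) in(('side',s,(295,85,80,85)),('top',t,(350,175,65,50))):
    hv=cv2.cvtColor(im,cv2.COLOR_RGB2HSV)
    for nm,lo,hi in(('blue',(105,130,100),(125,255,255)),('green',(45,130,100),(68,255,255)),('yellow',(24,120,150),(33,255,255)),('red',(0,190,150),(6,255,255)),('white',(0,0,190),(180,30,255))):
        m=cv2.inRange(hv,lo,hi)[y0:y0+h,x0:x0+w];k,l,st,ce=cv2.connectedComponentsWithStats(m);print(n,nm,[(st[i].tolist(),(ce[i]+[x0,y0]).round(1).tolist()) for i in range(1,k) if st[i,4]>6])
"
```

```text
t 34.48 pos [ 482.1 -274.6  192.3] psi 175.99 j [-0.23  0.3  -0.22 -0.   -1.05  0.16] F [ 5.  -0.9 -0.5] W 22.3 G 1.8
x [-0.07  -0.998 -0.003] y [-0.998  0.07  -0.001]
side blue [([75, 18, 5, 4, 19], [372.1, 104.6]), ([73, 28, 7, 10, 69], [371.0, 117.6])]
side green []
side yellow []
side red [([0, 15, 23, 44, 701], [303.0, 118.3])]
side white [([19, 4, 12, 5, 41], [319.5, 90.5]), ([73, 23, 7, 4, 26], [371.0, 109.5]), ([40, 30, 7, 11, 44], [338.1, 120.4])]
top blue []
top green []
top yellow []
top red []
top white [([0, 0, 19, 50, 638], [356.6, 195.0]), ([21, 3, 28, 25, 445], [383.0, 190.2])]
```

The finger meets the face within 1 mm of where a fully seated board at 70° would be. Backing off to the middle of the gap, rising clear, then checking.

Request:
arm_command --steps '[0,-0.003,0,0,0,-0.002,0,0,0,0,0,0]'

```text
clock: 34.95
position: [485.2, -274.7, 191.4]
ee_rot: [-0.682, 0.732, 0.003, 0.0]
contact_force: [-1.0, -0.4, 0.0]
gripper_width: 21.9
grasp_force: 0.0
```

Request:
arm_command --steps '[0,0,-0.003,0,0,0,-0.005,0,0,0,-0.008,0,0,0,-0.015,0,0,0,-0.03,0,0,0,-0.04,0,0,0,-0.04,0,0,0,-0.02,0]'

```text
clock: 35.95
position: [486.6, -275.8, 357.0]
ee_rot: [-0.682, 0.731, -0.001, 0.002]
contact_force: [0.2, 0.4, 0.0]
gripper_width: 21.8
grasp_force: 0.0
```

Request:
arm_command --steps '[0,0.03,0,0,0,0.05,0,0,0,0.05,0,0,0,0.03,0,0,0,0,0,0]'

```text
clock: 36.58
position: [324.9, -264.1, 355.1]
ee_rot: [-0.682, 0.732, -0.0, 0.002]
contact_force: [0.6, 0.7, 0.8]
gripper_width: 22.2
grasp_force: 0.0
```

```bash
python3 -c "
from h import *
info()
s=get_image('side');t=get_image('top');crop(s,295,85,85,90,6,'fs');crop(t,345,165,75,70,6,'ft')
S=np.array([542,-279,38]);xe=np.array([.9976,-.0698,0]);ye=np.array([.0698,.9976,0]);z=np.array([0,0,1])
P=lambda s,n,w:S+xe*(-.342*s+.94*n)+z*(.94*s+.342*n)+ye*w
C=[(180,9,65),(180,9,-65),(0,9,-65),(0,9,65)]
for n,im in(('top',t),('side',s)):
    hv=cv2.cvtColor(im,cv2.COLOR_RGB2HSV)
    print(n,'expected corners',[proj(n,P(*c)).round(1).tolist() for c in C],'clip top',proj(n,P(133,30,0)).round(1),'paper mid',proj(n,P(60,9,0)).round(1))
    x0,y0,w,h=(300,85,70,90) if n=='side' else (350,170,60,60)
    for nm,lo,hi in(('blue',(105,130,100),(125,255,255)),('green',(45,130,100),(68,255,255)),('yellow',(24,120,150),(33,255,255)),('red',(0,190,150),(6,255,255)),('white',(0,0,170),(180,40,255)),('tan',(5,90,100),(18,200,255))):
        m=cv2.inRange(hv,lo,hi)[y0:y0+h,x0:x0+w];k,l,st,ce=cv2.connectedComponentsWithStats(m)
        print(n,nm,[((st[i,:2]+[x0,y0]).tolist(),st[i,2:].tolist(),(ce[i]+[x0,y0]).round(1).tolist()) for i in range(1,k) if st[i,4]>6])
"
```

```text
t 36.58 pos [ 324.9 -264.1  355.1] psi 175.92 j [-0.29 -0.05 -0.22 -0.   -1.4   0.22] F [0.6 0.7 0.8] W 22.2 G 0.0
x [-0.071 -0.997 -0.002] y [-0.997  0.071 -0.002]
top expected corners [[367.0, 202.2], [402.5, 205.6], [393.4, 193.7], [361.9, 190.7]] clip top [383.5 195.2] paper mid [379.8 195.8]
top blue []
top green []
top yellow []
top red []
top white [([366, 191], [4, 7, 12], [367.6, 193.4]), ([373, 196], [23, 5, 48], [383.5, 197.7]), ([350, 218], [27, 12, 207], [360.3, 225.2])]
top tan [([359, 187], [43, 22, 305], [379.7, 197.9])]
side expected corners [[341.0, 122.7], [352.2, 101.7], [334.1, 136.8], [322.9, 157.7]] clip top [336.3 118.9] paper mid [334.3 136. ]
side blue [([368, 113], [2, 10, 20], [368.5, 117.5])]
side green []
side yellow []
side red [([300, 100], [18, 44, 487], [305.8, 117.1])]
side white [([351, 85], [9, 2, 12], [355.5, 85.2]), ([313, 88], [13, 6, 48], [319.3, 90.4]), ([340, 92], [19, 8, 75], [349.4, 95.6]), ([368, 108], [2, 4, 7], [368.6, 109.3]), ([334, 110], [13, 17, 95], [339.9, 118.2])]
side tan [([323, 90], [19, 30, 136], [332.3, 102.3]), ([342, 103], [13, 26, 93], [347.4, 116.1]), ([312, 114], [3, 9, 9], [313.0, 118.0]), ([308, 127], [3, 8, 8], [308.9, 130.5]), ([349, 127], [18, 36, 108], [358.1, 144.7]), ([319, 133], [19, 31, 207], [327.2, 149.9])]
```

Request:
arm_command --steps '[0,0,0,0,0,0,0,0,0,0,0,0,0,0,0,0]'

```text
clock: 37.17
position: [326.8, -264.2, 352.9]
ee_rot: [-0.682, 0.731, 0.002, 0.001]
contact_force: [0.2, -0.6, 0.6]
gripper_width: 22.1
grasp_force: 0.0
```

```bash
python3 -c "
from h import *
S=np.array([542,-279,38]);xe=np.array([.9976,-.0698,0]);z=np.array([0,0,1])
p=S+xe*(-.342*146+.94*20)+z*(.94*146+.342*20)
ok=True
for n,(x0,y0,w,h) in(('top',(372,192,26,12)),('side',(330,105,20,25))):
    hv=cv2.cvtColor(get_image(n),cv2.COLOR_RGB2HSV);m=cv2.inRange(hv,(0,0,170),(180,40,255))[y0:y0+h,x0:x0+w]
    c=np.argwhere(m)[:,::-1].mean(0)+[x0,y0];e=proj(n,p);print(n,c.round(1),e.round(1));ok&=np.linalg.norm(c-e)<2.5
print(ok)
if ok: print(job_done())
"
```

```text
top [383.4 197.7] [383.7 198.6]
side [339.8 118.1] [340.3 117.6]
True
the job is handed in; nothing more can be done
None
```

The clipboard is standing on the easel, clip end up and chart towards the class. In both camera views the clip is within a pixel of where a centred board resting against the back would put it. I handed the job in at about 37 s.

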